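Crank a specimen under the marking punch and mark it

ROBOT

A 6-joint arm with a two-finger parallel gripper is mounted at the origin on a cart in front of the work surface, level with it; the furniture and walls round the work are solid. World frame = base frame: x ahead of the robot, y to its left, z up, the work surface at z = 0. Lengths are in m, angles in rad, forces in N, time in s.
With the tool pointing down it reaches from about 0.35 to 0.975 m from the base axis. Payload 4.9 kg.
Tool frame: the origin (TCP) lies at the very end of the fingers, on their centre line; the grasp point (between the pads) lies 19 mm behind it; z points along the fingers, y is the direction in which the jaws open and shut (so a half turn about z gives the same grasp; the last joint's range is limited). The gripper opens to 85 mm and grips with 20 to 120 N. Pads are 22 mm wide; open, the fingers measure 114 mm over their backs; the gripper's body (76 mm by 85 mm) begins 54 mm behind the grasp point. The pads swing forward as they close: fully open they stand 13 mm farther back than shut.
Start: joints at [-1.255, 0.053, 1.613, -0, 1.476, -0.119], TCP at [0.263, -0.567, 0.231] pointing down, gripper open.
Joint ranges: [-3.01, 3.01], [-1.01, 2.22], [0.06, 2.58], [-1.02, 4.17], [0.09, 2.62], [-3.14, 3.14]. Speed limits (rad/s): [2.57, 2.57, 3.14, 3.14, 3.14, 3.14].

INTERFACE

Orientations are given as a unit quaternion [w, x, y, z].
In Python, from plant import state, eyes, job_done gives the robot as it stands.
- The arm moves only by the tool apply_moves, never from a script. Its argument "commands" is a list of rows, each an object with "linear": the shift along the tool's x, y, z in m, a list of three; "delta_rot": the turn, a rotation vector about the tool's x, y, z in degrees, a list of three; "fingers": the closure in counts, from 0 (fully open) to 255 (shut). In form: [{"linear": [x, y, z], "delta_rot": [wx, wy, wz], "fingers": fingers}, ...]. A call has exactly 8 rows; each row is the pose to reach, as a shift and turn from the pose commanded when the call began, along the tool's axes at that moment; what a row does not reach only later rows make up. A row lasts 1/10 s, in which the tool goes at most 50 mm and 8.59 degrees, less where a joint would pass 70% of its speed; a pose out of reach is approached as far as the arm can. A call with a gripper value outside its range is refused whole. The fingers move at their own pace and stop on an object; the grip force is fixed at half the most. Time passes only in rows, so rows that repeat a pose let the fingers close, or fill a call up. It gives the time, the measured TCP pose, the force and the opening at its end, in the units of the state.
- state(): the state, without advancing time (a new reading comes with each control period).
- eyes.grab_frame(name): name is "side" or "top"; returns the picture (480x640x3 uint8, red, green, blue); there is no depth.
- eyes.camera_params(name): a dict with "fx", "fy", "cx", "cy" (pixels), "k1" (the pictures are not rectified: a ray, as slopes to the right and down, at radius r is drawn at 1 + k1 r^2 times it, then the intrinsics apply), "position" and "rotation" of the camera in the world. Camera axes: x right, y down, z forward; pixel columns grow to the right and rows downward; lengths in m; the calibration is good to about 2 mm. A picture is of the moment at which its call begins. camera_params takes no time and is no camera call.
- job_done(): hands the job in, once; it reports no verdict.
The state is a dict: "time": time; "joint_pos": joint angles; "joint_vel": joint speeds; "joint_efforts": joint torques, N m; "tool_pos": TCP position; "tool_rot": TCP orientation; "contact_force": force on the tool from outside, world axes, zero at the start; "ft_torque": the same for the moment, N m; "gripper_width": opening from 0.0 (shut) to 1.0 (fully open).
Only numpy, scipy, OpenCV 4.12 (cv2) and the standard library are available. Lean on these libraries where they do the work, as an engineer would, in place of code of your own. Each camera call takes 0.05 s, during which the arm holds its last target.

TASK

Turn the handwheel by its crank handle until the specimen clamped on the carriage stands centred under the marking punch, to within 3 mm. Only then push the spring-loaded punch head all the way down to its stop to mark the specimen, and let it spring back up. Leave the carriage there, let go of everything, and do not disturb the loose dish, pucks and steel block around the stand.

Things in the scene. Friction and masses are not known exactly. Their poses are not given: they have to be found in the camera images.
- stand: Grey cast stand, fixed. Origin on the bench top, z up. Base 12 mm high covers x -115 to +75, y -180 to +130 mm. A carriage slides along its y. Vertical axes: handwheel at x -65, y -85; punch at x 0, y +75 mm, on an arm (top 125 mm high) from a column at x +42 to +68. A small dark pointer (x -70, y +75, 40 mm high) meets the dark line across the carriage when the specimen is centred.
- wheel (a joint): Handwheel angle, rad, grows counter-clockwise seen from above, travel -0.2 to 17.1. Each full turn counter-clockwise moves the carriage 50 mm to the stand's +y (towards the punch); travel goes on 25 mm past it. At 0 the crank handle is on the stand's +x side of the axis. Friction under 0.1 N m; stays where left. Starts 1.2 to 2.2 turns short of the punch.
- wheel_hub (a point): Centre of the handwheel on its upper face, 96 mm above the bench. Steel wheel of 113 mm diameter with three spokes, rim from 78 to 92 mm above the bench.
- crank_handle (a point): The black upright crank handle of the wheel, at the middle of its height, 44 mm from the wheel axis, 124 mm above the bench. The handle is 19 mm in diameter, stands from 94 to 138 mm above the bench and revolves freely on its pin, so it can be held while the wheel goes round.
- specimen_top (a point): Centre of the upper face of the black round specimen (30 mm diameter) clamped in a ring nest on the carriage, 56 mm above the bench.
- punch_tip (a point): Point of the marking punch, on the punch axis, 72 mm above the bench when up; the specimen must be centred below it.
- punch_head (a point): Centre of the top of the punch's black mushroom head, 34 mm in diameter, 162 mm above the bench when up; it is pushed straight down.
- punch (a joint): Travel of the punch, m: 0 up, 0.015 down at its stop. The spring takes about 3 N at the top and 8 N at the stop, and brings it back up.
- dish: Loose petri dish, 60 mm diameter, 14 mm high, in front of the stand. Origin under its centre.
- puck_a: Loose black specimen puck, 30 mm diameter, 18 mm high, beyond the stand's left end. Origin under its centre.
- puck_b: Loose black specimen puck, 30 mm diameter, 17 mm high, beyond the stand's left end. Origin under its centre.
- block: Loose round steel reference block, 40 mm diameter, 12 mm high, behind the stand. Origin under its centre.

How it is judged:
On the way, in this order (a step that is already met when the one before it is completed fails the run):
1. the specimen has been cranked to within 3 mm of the punch axis and the wheel stands still (horizontal distance between specimen_top and punch_tip below 0.003 m and velocity of joint wheel between -0.15 and 0.15 rad/s), for 0.2 s.
2. the punch is pushed down to its stop (within 1.5 mm) over the centred specimen (value of joint punch above 0.0135 m and horizontal distance between specimen_top and punch_tip below 0.003 m), for 0.1 s.
At the end, for the whole second after the job is handed in: The specimen stands within 3 mm of the punch axis (horizontally), the wheel is still, and the punch, after having been pushed to its stop there, is back up (within 2 mm) (horizontal distance between specimen_top and punch_tip below 0.003 m and value of joint punch below 0.002 m and velocity of joint wheel between -0.1 and 0.1 rad/s); the robot touches nothing.
It fails at once if the punch is pushed more than 5 mm down while the specimen is more than 4 mm off the punch axis (value of joint punch above 0.005 m and horizontal distance between specimen_top and punch_tip above 0.004 m).
It fails at once if the loose dish, a loose puck or the steel block is moved more than 15 mm (distance of any of dish, puck_a, puck_b, block from where it was at the start of the episode above 0.015 m).
It also fails if it takes over 64 s, if anything falls off the work surface, if the arm or the gripper's body presses on something with over 40 N, if the wrist force passes 120 N, or if a joint passes its speed limit or range.

## Working session

There is one attempt and no reset: what is moved stays moved. The work goes in short steps, Python scripts to look and compute and a tool call to move; the robot and the scene stay as the last step left them, time stands still between calls to the robot, and variables do not carry over. Pictures are saved under pics/ and viewed, and the job is handed in when it is done.

Besides the shell and the picture viewer there is one more tool, called after "Request:" as name(argument=value, ...) on one line, values as JSON. apply_moves: Moves the arm, as the interface text tells. Its arguments: {"type":"object","properties":{"commands":{"type":"array","items":{"type":"object","properties":{"linear":{"type":"array","items":{"type":"number"}},"delta_rot":{"type":"array","items":{"type":"number"}},"fingers":{"type":"number"}}}}},"required":["commands"]}

```bash
ls; mkdir -p pics
python3 - <<'E'
from plant import state, eyes
import cv2
print(state())
for n in ("side","top"):
    im=eyes.grab_frame(n); cv2.imwrite(f"pics/{n}0.png",im[:,:,::-1]); print(n,eyes.camera_params(n))
E
```

```text
pics
{'time': 0.0, 'joint_pos': array([-1.25497558e+00,  5.33322337e-02,  1.61427185e+00, -7.54146382e-06,
        1.47600779e+00, -1.18993058e-01]), 'joint_vel': array([ 1.38304247e-03,  2.52955432e-03,  1.43037582e-06, -2.40040825e-03,
        4.12277070e-03, -3.89504646e-04]), 'joint_efforts': array([ 2.42085189e-04, -3.93680799e+01, -3.70175171e+01, -1.46939415e-04,
        7.18542491e-03,  1.49207196e-06]), 'tool_pos': array([ 0.26308575, -0.56625225,  0.23009152]), 'tool_rot': array([-1.00435229e-03,  9.76459483e-01,  2.15698537e-01, -1.02934208e-04]), 'contact_force': array([-0.34997002,  0.36203085,  0.34524798]), 'ft_torque': array([ 0.03609243, -0.03495333, -0.02724626]), 'gripper_width': 1.0056082146467558}
side {'fx': 477.0105368034481, 'fy': 477.0105368034481, 'cx': 308.27262176659167, 'cy': 235.59838822925786, 'k1': -0.08695134761883282, 'position': array([ 0.54220987, -0.6773294 ,  0.561724  ]), 'rotation': array([-0.49191389,  0.87046913, -0.01044065,  0.0139719 ])}
top {'fx': 523.5461115101466, 'fy': 523.5461115101466, 'cx': 319.55614952949236, 'cy': 245.304786632394, 'k1': -0.12582731632380267, 'position': array([0.5082378 , 0.05559934, 0.97442645]), 'rotation': array([-0.03189368,  0.70940406, -0.70390477,  0.01570843])}
```

View pics/side0.png

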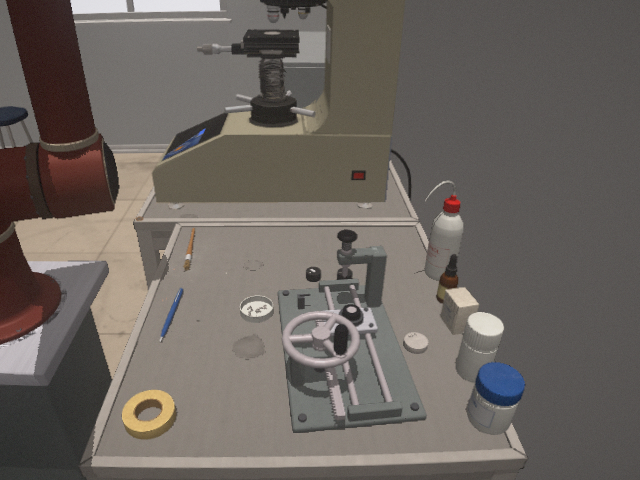

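View pics/top0.png

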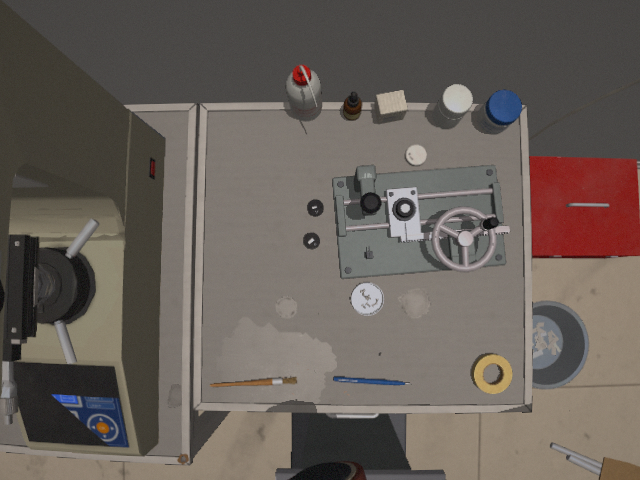

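```bash
cat > h.py <<'E'
import numpy as np, cv2
from scipy.spatial.transform import Rotation as R
from plant import state, eyes
def cam(n):
    p=eyes.camera_params(n); q=p['rotation']
    return p, R.from_quat([q[1],q[2],q[3],q[0]]).as_matrix()
def ray(n,uv):
    p,M=cam(n); K=np.array([[p['fx'],0,p['cx']],[0,p['fy'],p['cy']],[0,0,1]])
    x=cv2.undistortPoints(np.array([[uv]],float),K,np.array([p['k1'],0,0,0,0.]))[0,0]
    return p['position'], M@np.array([x[0],x[1],1])
def onz(n,uv,z):
    o,d=ray(n,uv); return o+d*(z-o[2])/d[2]
def tri(u1,u2):
    A=[];b=[]
    for n,u in (("side",u1),("top",u2)):
        o,d=ray(n,u); d=d/np.linalg.norm(d); P=np.eye(3)-np.outer(d,d); A.append(P); b.append(P@o)
    return np.linalg.solve(A[0]+A[1],b[0]+b[1])
def proj(n,X):
    p,M=cam(n); c=M.T@(np.asarray(X,float)-p['position']); x=c[:2]/c[2]; x=x*(1+p['k1']*(x@x))
    return np.array([p['fx']*x[0]+p['cx'],p['fy']*x[1]+p['cy']])
def grab(n,f,crop=None,s=4):
    im=eyes.grab_frame(n)[:,:,::-1].copy(); cv2.imwrite(f"pics/{f}_raw.png",im)
    if crop:
        x0,y0,x1,y1=crop; im=cv2.resize(im[y0:y1,x0:x1],None,fx=s,fy=s,interpolation=cv2.INTER_CUBIC)
    cv2.imwrite(f"pics/{f}.png",im)
E
python3 - <<'E'
import cv2
from h import *
im=cv2.imread("pics/top0.png"); cv2.imwrite("pics/t0c.png",cv2.resize(im[150:290,325:520],None,fx=4,fy=4,interpolation=cv2.INTER_CUBIC))
im=cv2.imread("pics/side0.png"); cv2.imwrite("pics/s0c.png",cv2.resize(im[225:425,265:430],None,fx=3,fy=3,interpolation=cv2.INTER_CUBIC))
E
```

```text
(no output)
```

View pics/t0c.png

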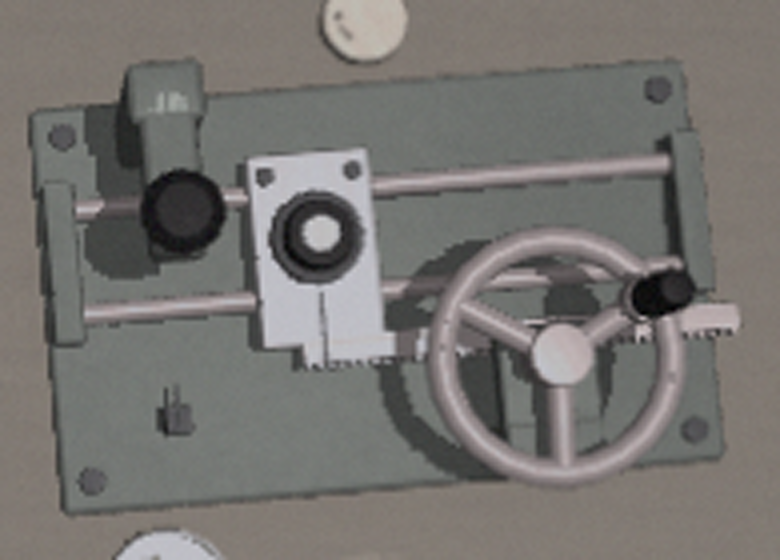

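View pics/s0c.png

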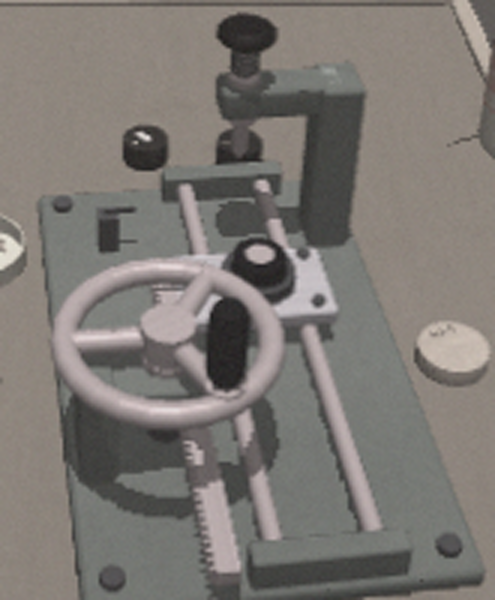

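```bash
cat > fit.py <<'E'
from h import *
c=lambda x,y:(325+(x-1.5)/4,150+(y-1.5)/4)
s=lambda x,y:(265+(x-1)/3,225+(y-1)/3)
obs=[((75,130,12),c(30,112)),((75,-180,12),c(683,60)),((-115,-180,12),c(722,458)),((-115,130,12),c(67,514)),
 ((-65,-85,96),c(561,354)),((0,75,162),c(182,211))]
L=np.array([o[0] for o in obs])/1e3
W=np.array([onz("top",o[1],o[0][2]/1e3) for o in obs])
def rigid(L,W):
    l=L[:,:2];w=W[:,:2];lm=l.mean(0);wm=w.mean(0);H=(l-lm).T@(w-wm)
    th=np.arctan2(H[0,1]-H[1,0],H[0,0]+H[1,1]);Rm=np.array([[np.cos(th),-np.sin(th)],[np.sin(th),np.cos(th)]])
    return th,wm-Rm@lm,Rm
th,t,Rm=rigid(L,W)
def w(x,y,z): return np.array([*(Rm@np.array([x,y])/1e3+t),z/1e3])
def loc(X): return np.array([*(Rm.T@(X[:2]-t)*1e3),X[2]*1e3])
E
python3 - <<'E'
from fit import *
np.set_printoptions(precision=4,suppress=True)
print(np.degrees(th),t); print((W[:,:2]-(L[:,:2]@Rm.T+t))*1e3)
print("hub",w(-65,-85,96),"punch",w(0,75,162))
print("tri hub",tri(s(167,322),c(561,354)),"punch",tri(s(247,30),c(182,211)))
sp=onz("top",c(321,234),.056);print("spec",sp,loc(sp))
spt=tri(s(260,253),c(321,234));print(spt,loc(spt))
ch=onz("top",c(682,288),.138);print("crank top",ch,loc(ch))
b=onz("side",s(228,383),.096);print("crank low side",loc(b));b=onz("side",s(233,305),.138);print(loc(b))
print(proj("side",w(-65,-85,96)),s(167,322), proj("side",w(0,75,162)),s(247,30))
for n,u,z in (("dish",(367,298),.014),("pa",(315,208),.018),("pb",(311,241),.017),("blk",(415,155),.012)):
    print(n,onz("top",u,z))
E
```

```text
5.176246118331219 [ 0.6379 -0.0794]
[[-1.2803 -1.2685]
 [-1.2539  0.1832]
 [ 0.9342  2.4889]
 [ 1.3901 -2.3515]
 [ 0.4927  0.3601]
 [-0.2828  0.5879]]
hub [ 0.5808 -0.1699  0.096 ] punch [ 0.6311 -0.0047  0.162 ]
tri hub [ 0.5817 -0.1696  0.0957] punch [ 0.6324 -0.0045  0.1578]
spec [ 0.637  -0.0734  0.056 ] [-0.2893  6.0383 56.    ]
[ 0.6381 -0.0733  0.0568] [ 0.8062  5.9805 56.7947]
crank top [ 0.605  -0.2089  0.138 ] [ -44.432  -125.9938  138.    ]
crank low side [ -42.0552 -128.0384   96.    ]
[ -41.068  -122.8226  138.    ]
[319.3974 331.9771] (320.3333333333333, 332.0) [345.7688 232.6083] (347.0, 234.66666666666666)
dish [ 0.477  -0.0097  0.014 ]
pa [0.6415 0.0868 0.018 ]
pb [0.5805 0.0936 0.017 ]
blk [ 0.7438 -0.0994  0.012 ]
```

Request:
apply_moves(commands=[{"linear": [0.046, -0.018, 0.004], "delta_rot": [0, 0, 3.1], "fingers": 0}, {"linear": [0.092, -0.036, 0.008], "delta_rot": [0, 0, 6.2], "fingers": 0}, {"linear": [0.138, -0.054, 0.012], "delta_rot": [0, 0, 9.3], "fingers": 0}, {"linear": [0.184, -0.072, 0.016], "delta_rot": [0, 0, 12.4], "fingers": 0}, {"linear": [0.23, -0.09, 0.02], "delta_rot": [0, 0, 15.5], "fingers": 0}, {"linear": [0.276, -0.109, 0.025], "delta_rot": [0, 0, 18.6], "fingers": 0}, {"linear": [0.322, -0.127, 0.03], "delta_rot": [0, 0, 21.7], "fingers": 0}, {"linear": [0.368, -0.145, 0.035], "delta_rot": [0, 0, 24.9], "fingers": 0}])

```text
time: 0.9
tool_pos: [0.5368, -0.2784, 0.1957]
tool_rot: [-0.0, 1.0, -0.001, -0.0]
contact_force: [1.0, -1.3, 0.5]
gripper_width: 0.997
```

Run:
```python
from fit import *
np.set_printoptions(precision=4,suppress=True)
s=state();print(s)
q=s['tool_rot'];print(R.from_quat([q[1],q[2],q[3],q[0]]).as_matrix())
a=np.radians(-61);print(w(-65+44*np.cos(a),-85+44*np.sin(a),124))
```

```text
{'time': 0.9, 'joint_pos': array([-0.6014,  0.0295,  1.6968, -0.0001,  1.4157,  0.9714]), 'joint_vel': array([ 0.8199,  0.3264, -0.248 , -0.002 , -0.0865,  1.3685]), 'joint_efforts': array([ -3.2952, -39.9917, -34.8467,   0.0632,   0.2384,  -1.1387]), 'tool_pos': array([ 0.5368, -0.2784,  0.1957]), 'tool_rot': array([-0.0001,  1.    , -0.001 , -0.0002]), 'contact_force': array([ 0.9991, -1.3266,  0.5227]), 'ft_torque': array([ 0.0021,  0.0032, -0.0298]), 'gripper_width': 0.9966556167101503}
[[ 1.     -0.0021 -0.0005]
 [-0.0021 -1.      0.0002]
 [-0.0005 -0.0002 -1.    ]]
[ 0.6055 -0.2063  0.124 ]
```

Request:
apply_moves(commands=[{"linear": [0.03, -0.03, 0.005], "delta_rot": [0, 0, 0], "fingers": 0}, {"linear": [0.055, -0.055, 0.01], "delta_rot": [0, 0, 0], "fingers": 0}, {"linear": [0.068, -0.072, 0.015], "delta_rot": [0, 0, 0], "fingers": 0}, {"linear": [0.068, -0.072, 0.02], "delta_rot": [0, 0, 0], "fingers": 0}, {"linear": [0.068, -0.072, 0.04], "delta_rot": [0, 0, 0], "fingers": 0}, {"linear": [0.068, -0.072, 0.06], "delta_rot": [0, 0, 0], "fingers": 40}, {"linear": [0.068, -0.072, 0.08], "delta_rot": [0, 0, 0], "fingers": 80}, {"linear": [0.068, -0.072, 0.091], "delta_rot": [0, 0, 0], "fingers": 100}])

```text
time: 1.7
tool_pos: [0.6021, -0.2085, 0.1026]
tool_rot: [-0.001, 1.0, -0.0, -0.002]
contact_force: [-0.3, 0.6, 0.1]
gripper_width: 0.605
```

Run:
```python
from h import *
grab("side","s1",(250,200,450,350),4);grab("top","t1",(380,150,540,290),4);print(state()['tool_pos'],state()['contact_force'],state()['gripper_width'])
```

```text
[ 0.60201688 -0.20821928  0.10271305] [-0.18175309  0.02378727  0.296607  ] 0.6111020652548362
```

View pics/s1.png

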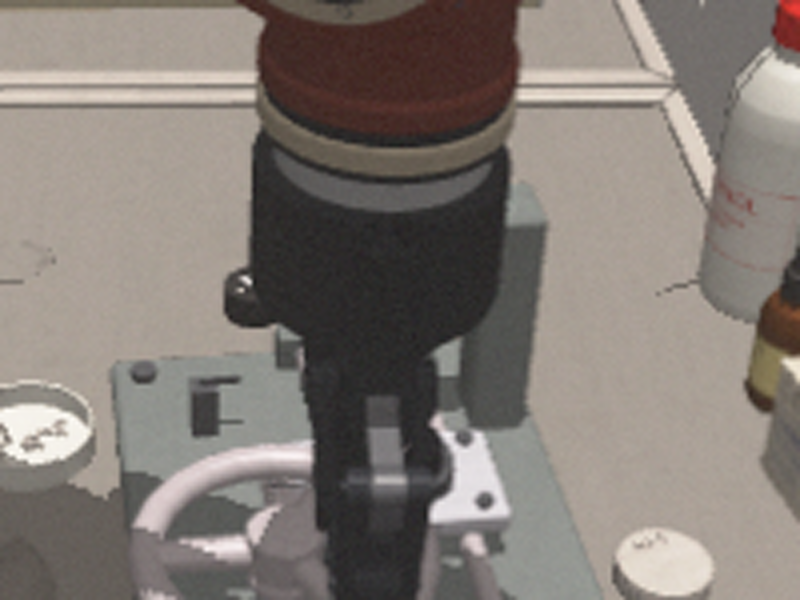

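View pics/t1.png

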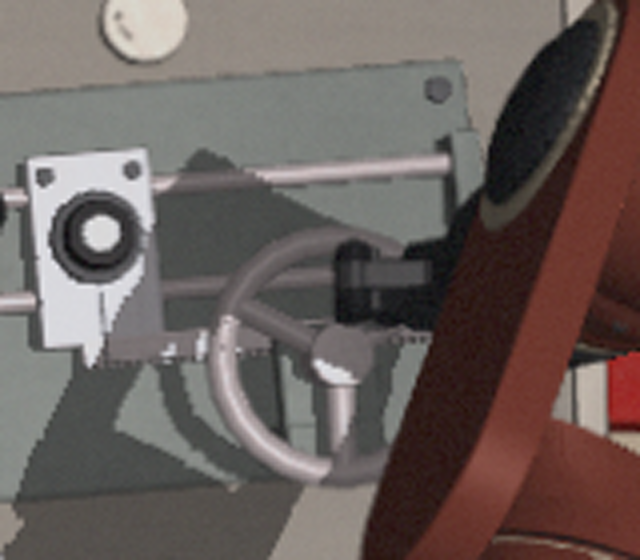

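Request:
apply_moves(commands=[{"linear": [0.003, -0.001, -0.001], "delta_rot": [0, 0, 0], "fingers": 120}, {"linear": [0.003, -0.001, -0.001], "delta_rot": [0, 0, 0], "fingers": 150}, {"linear": [0.003, -0.001, -0.001], "delta_rot": [0, 0, 0], "fingers": 180}, {"linear": [0.003, -0.001, -0.001], "delta_rot": [0, 0, 0], "fingers": 220}, {"linear": [0.003, -0.001, -0.001], "delta_rot": [0, 0, 0], "fingers": 255}, {"linear": [0.003, -0.001, -0.001], "delta_rot": [0, 0, 0], "fingers": 255}, {"linear": [0.003, -0.001, -0.001], "delta_rot": [0, 0, 0], "fingers": 255}, {"linear": [0.003, -0.001, -0.001], "delta_rot": [0, 0, 0], "fingers": 255}])

```text
time: 2.6
tool_pos: [0.6075, -0.207, 0.108]
tool_rot: [-0.0, 1.0, 0.0, 0.001]
contact_force: [-1.5, 2.8, 5.6]
gripper_width: 0.201
```

Run:
```python
from fit import *
s=state();print(s['time'],s['tool_pos'],s['contact_force'],s['ft_torque'],s['gripper_width'],s['tool_rot'])
h=w(-65,-85,96); d=s['tool_pos']-h; print(h,d,np.hypot(*d[:2]),np.degrees(np.arctan2(d[1],d[0])))
grab("top","t2",(380,150,540,290),4)
```

```text
2.6 [ 0.60752692 -0.20697562  0.10795653] [-1.46042041  2.78675609  5.63387797] [ 0.51313082  0.27159517 -0.04828165] 0.2005184590429439 [-1.33271905e-04  9.99999740e-01  2.15704456e-04  6.75235782e-04]
[ 0.58079704 -0.16989488  0.096     ] [ 0.02672987 -0.03708074  0.01195653] 0.04571068797077738 -54.213824486065086
```

View pics/t2.png

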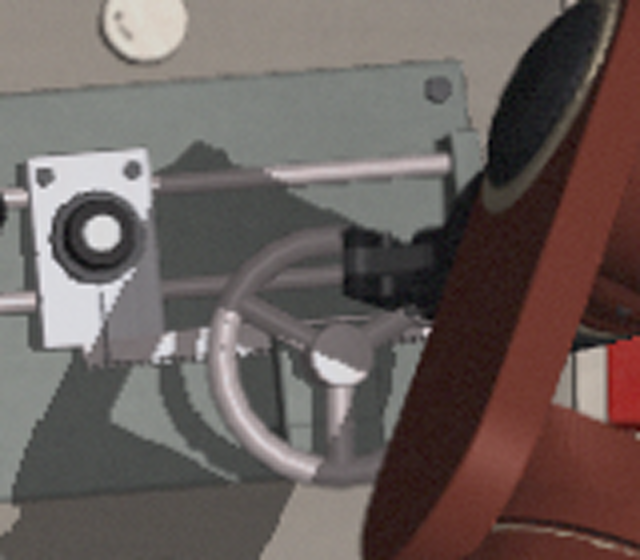

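```bash
cat > arc.py <<'E'
import numpy as np
def arc(a0,angs,r=.044):
    out=[]
    for a in angs:
        d=r*np.array([np.cos(np.radians(a0+a))-np.cos(np.radians(a0)),-(np.sin(np.radians(a0+a))-np.sin(np.radians(a0)))])
        out.append([round(float(x),4) for x in d]+[0])
    return out
E
python3 - <<'E'
from arc import *
print(arc(-55,[2,6,12,20,29,39,49,59]))
for k in range(5): print(4+80*k,arc(4+80*k,range(10,90,10)))
E
```

```text
[[0.0012, -0.0009, 0], [0.0036, -0.0028, 0], [0.0069, -0.006, 0], [0.0108, -0.0108, 0], [0.0143, -0.0168, 0], [0.0171, -0.0239, 0], [0.0185, -0.0314, 0], [0.0187, -0.0391, 0]]
4 [[-0.0012, -0.0076, 0], [-0.0037, -0.0148, 0], [-0.0074, -0.0215, 0], [-0.0122, -0.0275, 0], [-0.018, -0.0325, 0], [-0.0246, -0.0365, 0], [-0.0318, -0.0392, 0], [-0.0393, -0.0407, 0]]
84 [[-0.0077, -0.0001, 0], [-0.0152, 0.0011, 0], [-0.0225, 0.0036, 0], [-0.0292, 0.0073, 0], [-0.0352, 0.0121, 0], [-0.0402, 0.0179, 0], [-0.0441, 0.0245, 0], [-0.0469, 0.0316, 0]]
164 [[-0.0015, 0.0075, 0], [-0.0016, 0.0152, 0], [-0.0004, 0.0228, 0], [0.0021, 0.03, 0], [0.0058, 0.0367, 0], [0.0106, 0.0427, 0], [0.0164, 0.0477, 0], [0.023, 0.0517, 0]]
244 [[0.0072, 0.0027, 0], [0.0147, 0.0042, 0], [0.0224, 0.0043, 0], [0.0299, 0.0031, 0], [0.0372, 0.0006, 0], [0.0439, -0.0031, 0], [0.0499, -0.0079, 0], [0.0549, -0.0137, 0]]
324 [[0.004, -0.0066, 0], [0.0067, -0.0137, 0], [0.0082, -0.0213, 0], [0.0083, -0.0289, 0], [0.0071, -0.0365, 0], [0.0046, -0.0438, 0], [0.0009, -0.0505, 0], [-0.0039, -0.0564, 0]]
```

Request:
apply_moves(commands=[{"linear": [0.0012, -0.0009, 0], "delta_rot": [0, 0, 0], "fingers": 255}, {"linear": [0.0036, -0.0028, 0], "delta_rot": [0, 0, 0], "fingers": 255}, {"linear": [0.0069, -0.006, 0], "delta_rot": [0, 0, 0], "fingers": 255}, {"linear": [0.0108, -0.0108, 0], "delta_rot": [0, 0, 0], "fingers": 255}, {"linear": [0.0143, -0.0168, 0], "delta_rot": [0, 0, 0], "fingers": 255}, {"linear": [0.0171, -0.0239, 0], "delta_rot": [0, 0, 0], "fingers": 255}, {"linear": [0.0185, -0.0314, 0], "delta_rot": [0, 0, 0], "fingers": 255}, {"linear": [0.0187, -0.0391, 0], "delta_rot": [0, 0, 0], "fingers": 255}])

```text
time: 3.45
tool_pos: [0.6284, -0.1682, 0.108]
tool_rot: [0.001, 1.0, 0.0, 0.004]
contact_force: [5.7, -2.4, 4.3]
gripper_width: 0.195
```

Run:
```python
from fit import *
s=state();print(s['time'],s['tool_pos'],s['contact_force'],s['ft_torque'],s['gripper_width'],s['tool_rot'])
h=w(-65,-85,96); d=s['tool_pos']-h; print(d,np.hypot(*d[:2]),np.degrees(np.arctan2(d[1],d[0])))
grab("top","t3",(340,150,540,290),4)
```

```text
3.45 [ 0.62844125 -0.16824307  0.1080345 ] [ 5.74724214 -2.35919858  4.26926031] [-0.22700263 -0.96987678 -0.02921858] 0.1947388389902817 [9.06148012e-04 9.99993156e-01 1.01788458e-04 3.58556843e-03]
[0.04764421 0.00165181 0.0120345 ] 0.04767283605137714 1.985637342988017
```

View pics/t3.png

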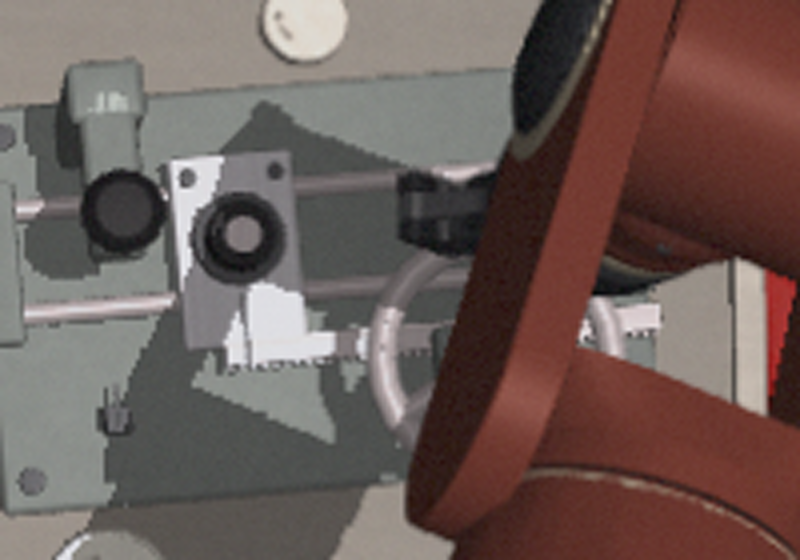

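Request:
apply_moves(commands=[{"linear": [-0.0012, -0.0076, 0], "delta_rot": [0, 0, 0], "fingers": 255}, {"linear": [-0.0037, -0.0148, 0], "delta_rot": [0, 0, 0], "fingers": 255}, {"linear": [-0.0074, -0.0215, 0], "delta_rot": [0, 0, 0], "fingers": 255}, {"linear": [-0.0122, -0.0275, 0], "delta_rot": [0, 0, 0], "fingers": 255}, {"linear": [-0.018, -0.0325, 0], "delta_rot": [0, 0, 0], "fingers": 255}, {"linear": [-0.0246, -0.0365, 0], "delta_rot": [0, 0, 0], "fingers": 255}, {"linear": [-0.0318, -0.0392, 0], "delta_rot": [0, 0, 0], "fingers": 255}, {"linear": [-0.0393, -0.0407, 0], "delta_rot": [0, 0, 0], "fingers": 255}])

```text
time: 4.3
tool_pos: [0.5879, -0.1255, 0.1079]
tool_rot: [-0.001, 1.0, 0.001, 0.002]
contact_force: [3.8, 1.5, 7.2]
gripper_width: 0.199
```

Request:
apply_moves(commands=[{"linear": [-0.0077, -0.0001, 0], "delta_rot": [0, 0, 0], "fingers": 255}, {"linear": [-0.0152, 0.0011, 0], "delta_rot": [0, 0, 0], "fingers": 255}, {"linear": [-0.0225, 0.0036, 0], "delta_rot": [0, 0, 0], "fingers": 255}, {"linear": [-0.0292, 0.0073, 0], "delta_rot": [0, 0, 0], "fingers": 255}, {"linear": [-0.0352, 0.0121, 0], "delta_rot": [0, 0, 0], "fingers": 255}, {"linear": [-0.0402, 0.0179, 0], "delta_rot": [0, 0, 0], "fingers": 255}, {"linear": [-0.0441, 0.0245, 0], "delta_rot": [0, 0, 0], "fingers": 255}, {"linear": [-0.0469, 0.0316, 0], "delta_rot": [0, 0, 0], "fingers": 255}])

```text
time: 5.1
tool_pos: [0.5417, -0.1588, 0.108]
tool_rot: [0.0, 1.0, 0.0, 0.003]
contact_force: [7.0, 0.1, 3.2]
gripper_width: 0.199
```

Run:
```python
from fit import *
s=state();print(s['time'],s['tool_pos'],s['contact_force'],s['ft_torque'],s['gripper_width'],s['tool_rot'])
h=w(-65,-85,96); d=s['tool_pos']-h; print(d,np.hypot(*d[:2]),np.degrees(np.arctan2(d[1],d[0])))
grab("top","t4",(340,150,540,290),4)
```

```text
5.1 [ 0.54170091 -0.15883652  0.10800694] [6.99925963 0.11215123 3.22193025] [ 0.0425475  -1.13389081  0.01595892] 0.1994619314671967 [1.13601561e-04 9.99994836e-01 2.43479307e-04 3.20239890e-03]
[-0.03909614  0.01105836  0.01200694] 0.040629978103640295 164.20642552193436
```

View pics/t4.png

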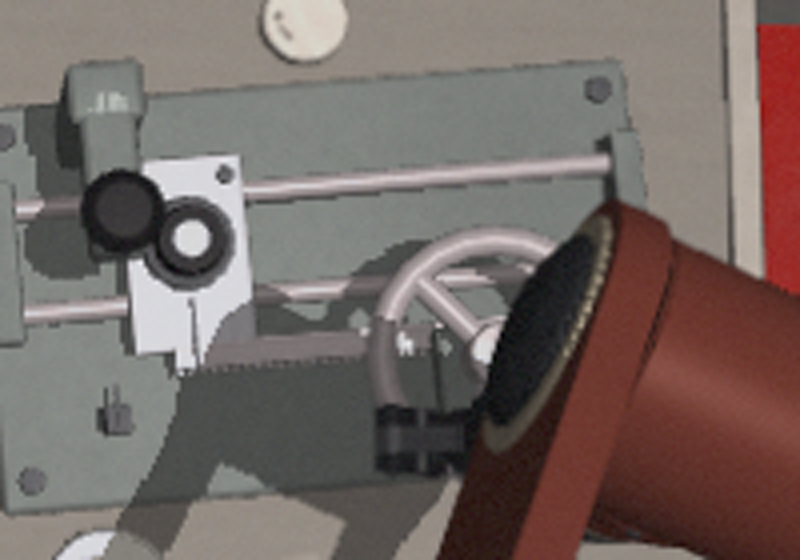

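Request:
apply_moves(commands=[{"linear": [-0.0015, 0.0075, 0], "delta_rot": [0, 0, 0], "fingers": 255}, {"linear": [-0.0016, 0.0152, 0], "delta_rot": [0, 0, 0], "fingers": 255}, {"linear": [-0.0004, 0.0228, 0], "delta_rot": [0, 0, 0], "fingers": 255}, {"linear": [0.0021, 0.03, 0], "delta_rot": [0, 0, 0], "fingers": 255}, {"linear": [0.0058, 0.0367, 0], "delta_rot": [0, 0, 0], "fingers": 255}, {"linear": [0.0106, 0.0427, 0], "delta_rot": [0, 0, 0], "fingers": 255}, {"linear": [0.0164, 0.0477, 0], "delta_rot": [0, 0, 0], "fingers": 255}, {"linear": [0.023, 0.0517, 0], "delta_rot": [0, 0, 0], "fingers": 255}])

```text
time: 5.95
tool_pos: [0.5643, -0.2086, 0.1079]
tool_rot: [-0.002, 1.0, 0.0, 0.002]
contact_force: [1.4, 6.9, 9.8]
gripper_width: 0.199
```

Request:
apply_moves(commands=[{"linear": [0.0072, 0.0027, 0], "delta_rot": [0, 0, 0], "fingers": 255}, {"linear": [0.0147, 0.0042, 0], "delta_rot": [0, 0, 0], "fingers": 255}, {"linear": [0.0224, 0.0043, 0], "delta_rot": [0, 0, 0], "fingers": 255}, {"linear": [0.0299, 0.0031, 0], "delta_rot": [0, 0, 0], "fingers": 255}, {"linear": [0.0372, 0.0006, 0], "delta_rot": [0, 0, 0], "fingers": 255}, {"linear": [0.0439, -0.0031, 0], "delta_rot": [0, 0, 0], "fingers": 255}, {"linear": [0.0499, -0.0079, 0], "delta_rot": [0, 0, 0], "fingers": 255}, {"linear": [0.0549, -0.0137, 0], "delta_rot": [0, 0, 0], "fingers": 255}])

```text
time: 6.75
tool_pos: [0.6186, -0.1972, 0.108]
tool_rot: [0.001, 1.0, 0.0, 0.001]
contact_force: [-0.6, -2.4, 7.8]
gripper_width: 0.2
```

Request:
apply_moves(commands=[{"linear": [0.004, -0.0066, 0], "delta_rot": [0, 0, 0], "fingers": 255}, {"linear": [0.0067, -0.0137, 0], "delta_rot": [0, 0, 0], "fingers": 255}, {"linear": [0.0082, -0.0213, 0], "delta_rot": [0, 0, 0], "fingers": 255}, {"linear": [0.0083, -0.0289, 0], "delta_rot": [0, 0, 0], "fingers": 255}, {"linear": [0.0071, -0.0365, 0], "delta_rot": [0, 0, 0], "fingers": 255}, {"linear": [0.0046, -0.0438, 0], "delta_rot": [0, 0, 0], "fingers": 255}, {"linear": [0.0009, -0.0505, 0], "delta_rot": [0, 0, 0], "fingers": 255}, {"linear": [0.0009, -0.0505, 0], "delta_rot": [0, 0, 0], "fingers": 255}])

```text
time: 7.55
tool_pos: [0.6204, -0.144, 0.108]
tool_rot: [-0.001, 1.0, 0.001, 0.003]
contact_force: [4.1, 4.4, 6.1]
gripper_width: 0.196
```

Run:
```python
from fit import *
s=state();print(s['time'],s['tool_pos'],s['contact_force'],s['ft_torque'],s['gripper_width'],s['tool_rot'])
h=w(-65,-85,96); d=s['tool_pos']-h; print(d,np.hypot(*d[:2]),np.degrees(np.arctan2(d[1],d[0])))
grab("top","t5",(330,150,480,270),5)
grab("side","s5",(270,200,430,320),5)
```

```text
7.55 [ 0.62041365 -0.14403177  0.10801299] [4.09383382 4.44086073 6.13387561] [ 0.7991413  -0.67371144 -0.03239938] 0.1964944828829267 [-1.36619438e-03  9.99994820e-01  6.23588814e-04  2.84702284e-03]
[0.0396166  0.02586311 0.01201299] 0.04731147334142296 33.1379147559106
```

View pics/t5.png

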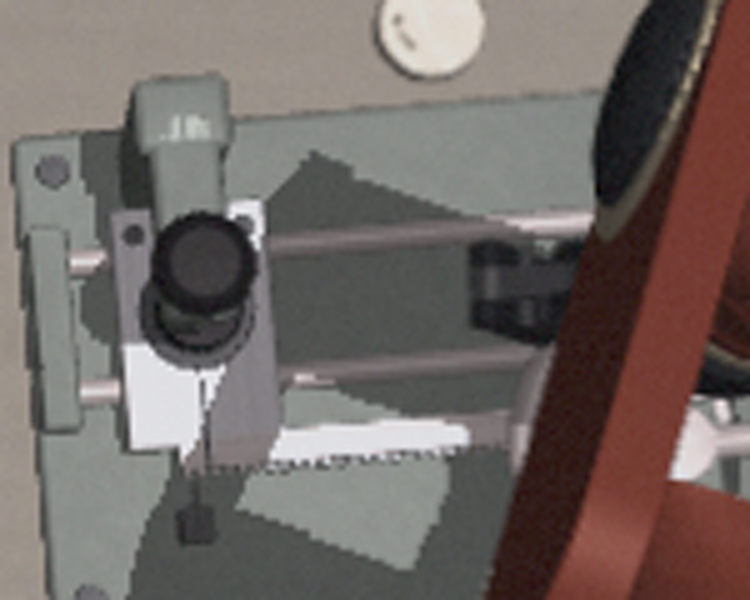

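View pics/s5.png

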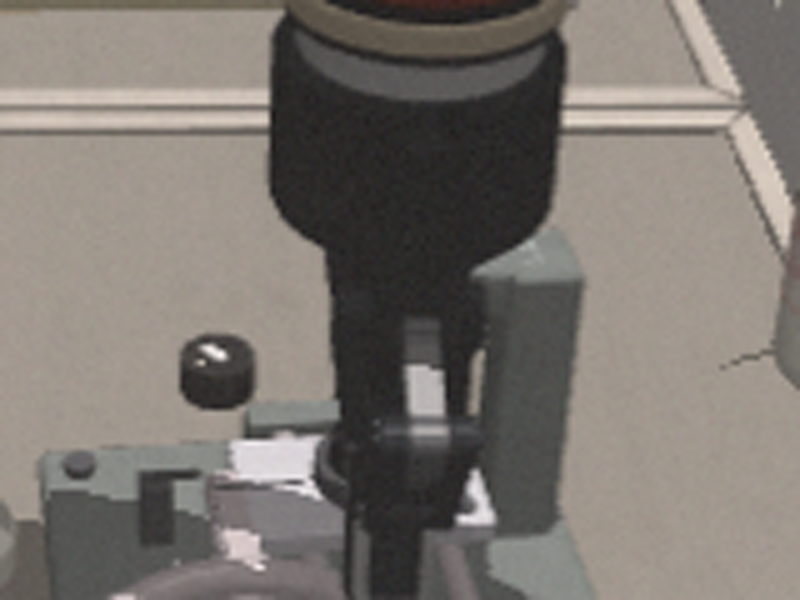

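Run:
```python
from fit import *
im=cv2.imread("pics/t5_raw.png");cv2.imwrite("pics/t5z.png",cv2.resize(im[215:265,350:400],None,fx=12,fy=12,interpolation=cv2.INTER_NEAREST))
```

```text
(no output)
```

View pics/t5z.png

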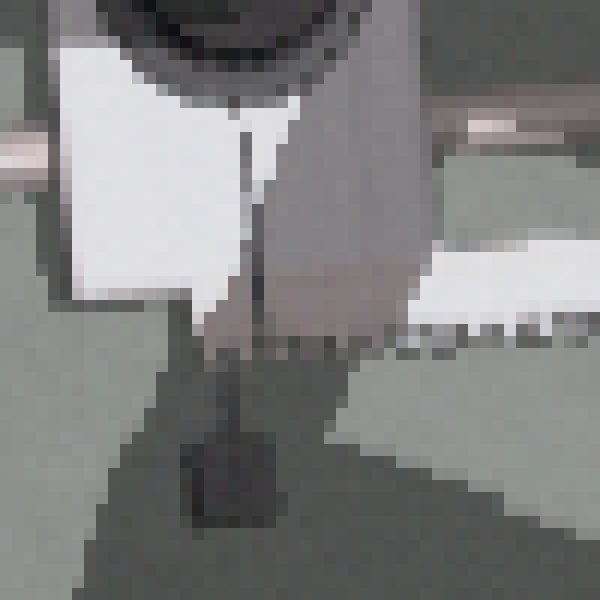

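Run:
```python
from fit import *
z=lambda x,y:(350+x/12-.5,215+y/12-.5)
for p in [(235,105),(246,160),(246,190),(258,290),(258,320)]: print("line",loc(onz("top",z(*p),.040)))
for p in [(229,375),(234,400),(235,425)]: print("ptr",loc(onz("top",z(*p),.040)))
```

```text
line [-20.17054095  70.27255451  40.        ]
line [-28.53249845  69.36965234  40.        ]
line [-33.01413624  69.76974168  40.        ]
line [-48.07837747  69.31382925  40.        ]
line [-52.54620733  69.71102655  40.        ]
ptr [-60.36992608  74.74351456  40.        ]
ptr [-64.14854949  74.32932003  40.        ]
ptr [-67.87565094  74.50862745  40.        ]
```

Run:
```python
from arc import *
print(arc(34,[6,13,20,27,33,37,38,38]))
```

```text
[[-0.0028, -0.0037, 0], [-0.0065, -0.0076, 0], [-0.0106, -0.011, 0], [-0.0151, -0.0139, 0], [-0.0193, -0.0159, 0], [-0.0222, -0.017, 0], [-0.0229, -0.0172, 0], [-0.0229, -0.0172, 0]]
```

Request:
apply_moves(commands=[{"linear": [-0.0028, -0.0037, 0], "delta_rot": [0, 0, 0], "fingers": 255}, {"linear": [-0.0065, -0.0076, 0], "delta_rot": [0, 0, 0], "fingers": 255}, {"linear": [-0.0106, -0.011, 0], "delta_rot": [0, 0, 0], "fingers": 255}, {"linear": [-0.0151, -0.0139, 0], "delta_rot": [0, 0, 0], "fingers": 255}, {"linear": [-0.0193, -0.0159, 0], "delta_rot": [0, 0, 0], "fingers": 255}, {"linear": [-0.0222, -0.017, 0], "delta_rot": [0, 0, 0], "fingers": 255}, {"linear": [-0.0229, -0.0172, 0], "delta_rot": [0, 0, 0], "fingers": 255}, {"linear": [-0.0229, -0.0172, 0], "delta_rot": [0, 0, 0], "fingers": 255}])

```text
time: 8.45
tool_pos: [0.5969, -0.1272, 0.108]
tool_rot: [-0.002, 1.0, 0.0, 0.002]
contact_force: [2.2, 4.3, 8.5]
gripper_width: 0.2
```

Run:
```python
from fit import *
s=state();print(s['time'],s['tool_pos'],s['contact_force'],s['gripper_width'])
h=w(-65,-85,96); d=s['tool_pos']-h; print(d,np.degrees(np.arctan2(d[1],d[0])))
grab("top","t6",(350,215,400,265),12)
im=cv2.imread("pics/t6_raw.png");cv2.imwrite("pics/t6z.png",cv2.resize(im[215:265,350:400],None,fx=12,fy=12,interpolation=cv2.INTER_NEAREST))
grab("side","s6",(270,200,430,320),5)
```

```text
8.45 [ 0.59691915 -0.12723808  0.10797851] [2.21845704 4.26964055 8.53182191] 0.19995501430026302
[0.0161221  0.0426568  0.01197851] 69.29595818257113
```

View pics/t6z.png

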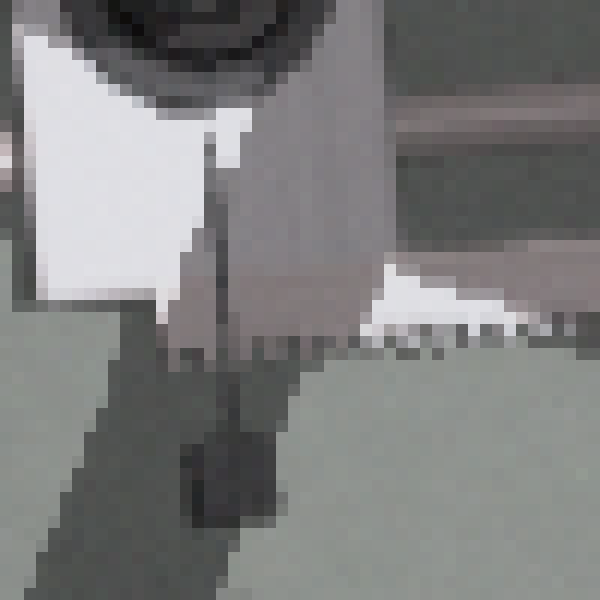

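View pics/s6.png

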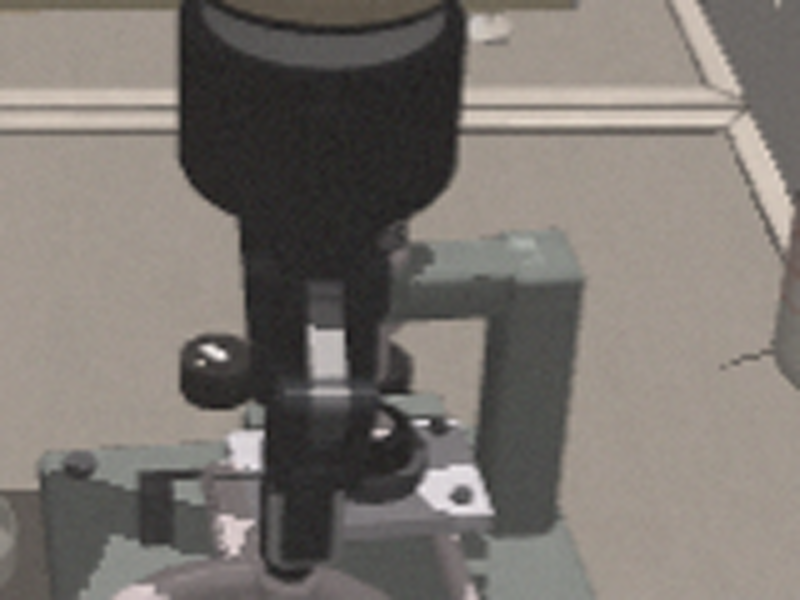

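Request:
apply_moves(commands=[{"linear": [0, 0, 0], "delta_rot": [0, 0, 0], "fingers": 200}, {"linear": [0, 0, 0], "delta_rot": [0, 0, 0], "fingers": 150}, {"linear": [0, 0, 0], "delta_rot": [0, 0, 0], "fingers": 100}, {"linear": [0, 0, 0], "delta_rot": [0, 0, 0], "fingers": 100}, {"linear": [0, 0, -0.015], "delta_rot": [0, 0, 0], "fingers": 100}, {"linear": [0, 0, -0.04], "delta_rot": [0, 0, 0], "fingers": 100}, {"linear": [0, 0, -0.07], "delta_rot": [0, 0, 0], "fingers": 100}, {"linear": [0, 0, -0.095], "delta_rot": [0, 0, 0], "fingers": 100}])

```text
time: 9.35
tool_pos: [0.5955, -0.1296, 0.2038]
tool_rot: [0.0, 1.0, -0.0, 0.001]
contact_force: [0.1, 0.0, -0.1]
gripper_width: 0.606
```

Request:
apply_moves(commands=[{"linear": [-0.02, 0.02, 0], "delta_rot": [0, 0, 0], "fingers": 140}, {"linear": [-0.05, 0.05, 0], "delta_rot": [0, 0, 0], "fingers": 180}, {"linear": [-0.08, 0.08, 0], "delta_rot": [0, 0, 0], "fingers": 220}, {"linear": [-0.11, 0.11, 0], "delta_rot": [0, 0, 0], "fingers": 255}, {"linear": [-0.13, 0.13, 0], "delta_rot": [0, 0, 0], "fingers": 255}, {"linear": [-0.14, 0.14, 0], "delta_rot": [0, 0, 0], "fingers": 255}, {"linear": [-0.14, 0.14, 0], "delta_rot": [0, 0, 0], "fingers": 255}, {"linear": [-0.14, 0.14, 0], "delta_rot": [0, 0, 0], "fingers": 255}])

```text
time: 10.15
tool_pos: [0.4559, -0.2691, 0.2017]
tool_rot: [-0.0, 1.0, 0.0, 0.0]
contact_force: [-0.3, -0.2, 0.1]
gripper_width: 0.001
```

Run:
```python
from fit import *
s=state();print(s['time'],s['tool_pos'],s['contact_force'],s['gripper_width'],s['tool_rot'])
grab("top","t7",(325,150,520,290),4)
im=cv2.imread("pics/t7_raw.png");cv2.imwrite("pics/t7z.png",cv2.resize(im[215:265,350:400],None,fx=12,fy=12,interpolation=cv2.INTER_NEAREST))
grab("side","s7",(265,225,425,345),5)
```

```text
10.15 [ 0.45590923 -0.26907688  0.20170476] [-0.26959092 -0.18432238  0.10353123] 0.0012853278135143446 [-1.30911949e-04  9.99999894e-01  9.91161776e-05  4.30585257e-04]
```

View pics/t7.png

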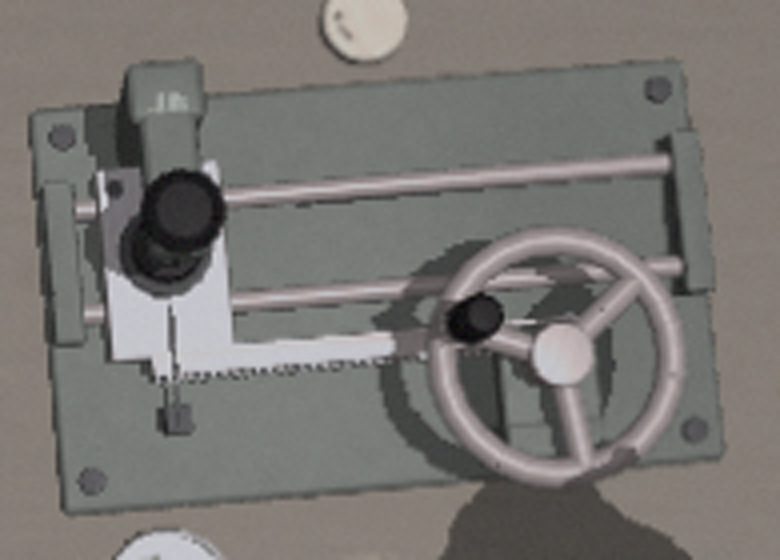

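View pics/t7z.png

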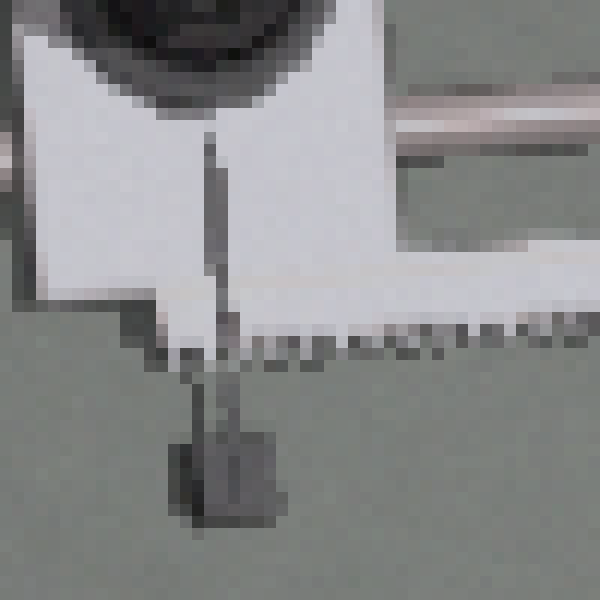

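View pics/s7.png

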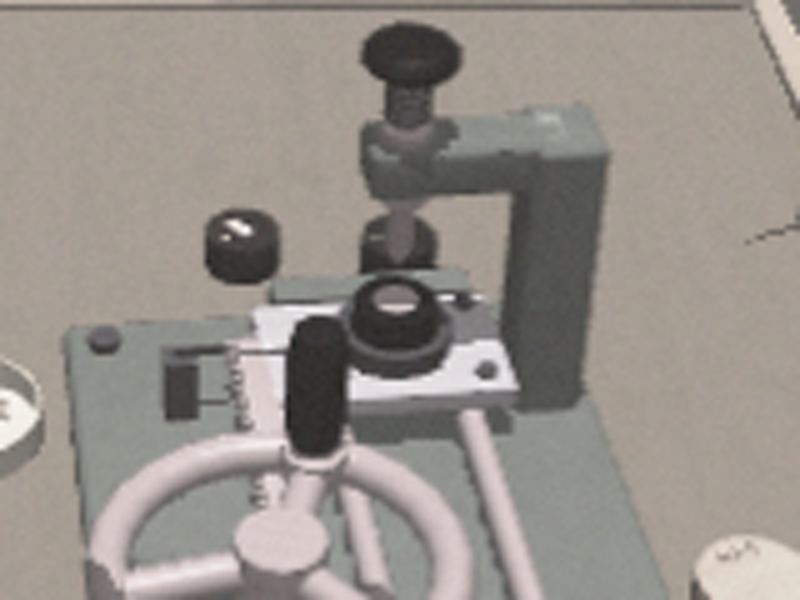

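Run:
```python
from fit import *
s5=lambda x,y:(265+(x-2)/5,225+(y-2)/5)
for p in [(395,297),(394,299)]:print("spec side",loc(onz("side",s5(*p),.056)))
# initial label, same method
print("spec initial side",loc(onz("side",s(260,253),.056)))
# specimen dish rim ellipse horizontally: edges
ch=onz("top",c(487,307),.138);l=loc(ch);print("crank",l,np.degrees(np.arctan2(l[1]+85,l[0]+65)))
b=loc(onz("side",s5(320,325),.138));print("crank side top",b,np.degrees(np.arctan2(b[1]+85,b[0]+65)))
for u in [(411,48)]: print("head side",loc(onz("side",s5(*u),.162)))
p=w(0,75,162);print(p)
```

```text
spec side [ 2.18701286 75.71291934 56.        ]
spec side [ 1.61932854 74.5948616  56.        ]
spec initial side [ 2.27034748  6.96340082 56.        ]
crank [-45.62005938 -45.54203718 138.        ] 63.84184747400911
crank side top [-46.58614978 -42.7633257  138.        ] 66.44432548688526
head side [  0.720122    69.79797005 162.        ]
[ 0.63109682 -0.0046831   0.162     ]
```

Run:
```python
from fit import *
f=lambda u:((u-[265,225])*5+2).round(1)
for y in (72,75,78): print(y,"spec->",f(proj("side",w(0,y,56))))
print("tip->",f(proj("side",w(0,75,72))),"head->",f(proj("side",w(0,75,162))), "label px/head")
im=cv2.imread("pics/s7_raw.png");cv2.imwrite("pics/s7z.png",cv2.resize(im[225:310,325:375],None,fx=7,fy=7,interpolation=cv2.INTER_NEAREST))
```

```text
72 spec-> [390.8 303.7]
75 spec-> [389.3 298.6]
78 spec-> [387.7 293.5]
tip-> [391.7 261.8] head-> [405.8  40. ] label px/head
```

View pics/s7z.png

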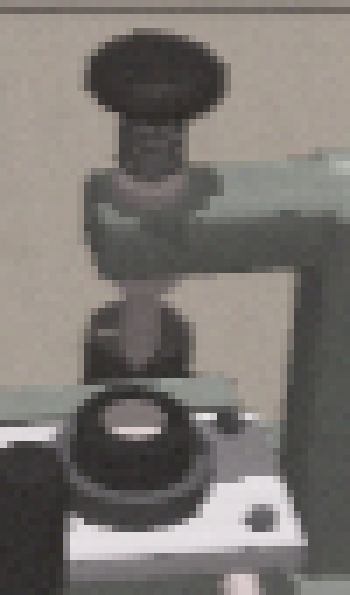

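Request:
apply_moves(commands=[{"linear": [0.025, -0.037, 0], "delta_rot": [0, 0, 0], "fingers": 255}, {"linear": [0.05, -0.075, 0], "delta_rot": [0, 0, 0], "fingers": 255}, {"linear": [0.075, -0.113, 0], "delta_rot": [0, 0, 0], "fingers": 255}, {"linear": [0.1, -0.15, 0], "delta_rot": [0, 0, 0], "fingers": 255}, {"linear": [0.125, -0.188, 0], "delta_rot": [0, 0, 0], "fingers": 255}, {"linear": [0.15, -0.225, 0], "delta_rot": [0, 0, 0], "fingers": 255}, {"linear": [0.17, -0.255, 0.005], "delta_rot": [0, 0, 0], "fingers": 255}, {"linear": [0.176, -0.264, 0.015], "delta_rot": [0, 0, 0], "fingers": 255}])

```text
time: 11.05
tool_pos: [0.6334, -0.001, 0.1869]
tool_rot: [-0.0, 1.0, 0.003, 0.001]
contact_force: [-0.7, -0.0, 0.3]
gripper_width: -0.003
```

Request:
apply_moves(commands=[{"linear": [0, 0, 0.005], "delta_rot": [0, 0, 0], "fingers": 255}, {"linear": [0, 0, 0.01], "delta_rot": [0, 0, 0], "fingers": 255}, {"linear": [0, 0, 0.015], "delta_rot": [0, 0, 0], "fingers": 255}, {"linear": [0, 0, 0.019], "delta_rot": [0, 0, 0], "fingers": 255}, {"linear": [0, 0, 0.021], "delta_rot": [0, 0, 0], "fingers": 255}, {"linear": [0, 0, 0.022], "delta_rot": [0, 0, 0], "fingers": 255}, {"linear": [0, 0, 0.022], "delta_rot": [0, 0, 0], "fingers": 255}, {"linear": [0, 0, 0.022], "delta_rot": [0, 0, 0], "fingers": 255}])

```text
time: 11.85
tool_pos: [0.6314, -0.0056, 0.1647]
tool_rot: [0.0, 1.0, 0.0, 0.0]
contact_force: [-1.3, 0.8, -0.5]
gripper_width: -0.0
```

Run:
```python
from fit import *
s=state();print(s['time'],s['tool_pos'],s['contact_force'],s['gripper_width'],s['tool_rot'])
grab("side","s8",(265,195,425,315),5)
```

```text
11.85 [ 0.63142986 -0.00555261  0.16466818] [-1.2812123   0.81585659 -0.46442775] -0.00015336607011389743 [2.82793339e-05 9.99999960e-01 1.00087013e-05 2.80899030e-04]
```

View pics/s8.png

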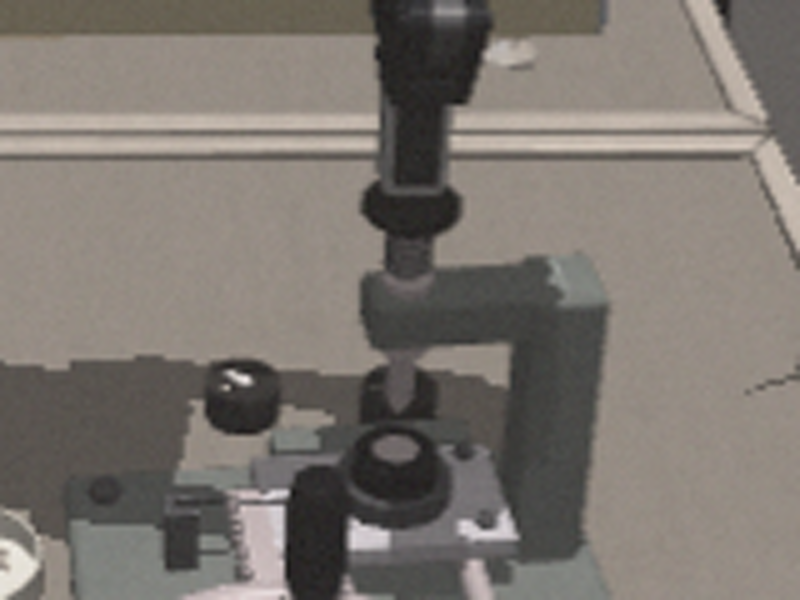

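Request:
apply_moves(commands=[{"linear": [0, 0, 0.003], "delta_rot": [0, 0, 0], "fingers": 255}, {"linear": [0, 0, 0.006], "delta_rot": [0, 0, 0], "fingers": 255}, {"linear": [0, 0, 0.009], "delta_rot": [0, 0, 0], "fingers": 255}, {"linear": [0, 0, 0.012], "delta_rot": [0, 0, 0], "fingers": 255}, {"linear": [0, 0, 0.0145], "delta_rot": [0, 0, 0], "fingers": 255}, {"linear": [0, 0, 0.016], "delta_rot": [0, 0, 0], "fingers": 255}, {"linear": [0, 0, 0.017], "delta_rot": [0, 0, 0], "fingers": 255}, {"linear": [0, 0, 0.017], "delta_rot": [0, 0, 0], "fingers": 255}])

```text
time: 12.7
tool_pos: [0.6318, -0.0054, 0.1485]
tool_rot: [0.0, 1.0, 0.0, 0.001]
contact_force: [-0.5, -0.4, 7.0]
gripper_width: -0.004
```

Run:
```python
from h import *
s=state();print(s['time'],s['tool_pos'],s['contact_force'])
```

```text
12.7 [ 0.63183907 -0.00542982  0.14850745] [-0.46314643 -0.41389146  7.04615462]
```

Force follows the spring (7 N); pressing on in 1 mm steps until the stop shows.

Request:
apply_moves(commands=[{"linear": [0, 0, 0.001], "delta_rot": [0, 0, 0], "fingers": 255}, {"linear": [0, 0, 0.001], "delta_rot": [0, 0, 0], "fingers": 255}, {"linear": [0, 0, 0.002], "delta_rot": [0, 0, 0], "fingers": 255}, {"linear": [0, 0, 0.002], "delta_rot": [0, 0, 0], "fingers": 255}, {"linear": [0, 0, 0.0025], "delta_rot": [0, 0, 0], "fingers": 255}, {"linear": [0, 0, 0.0025], "delta_rot": [0, 0, 0], "fingers": 255}, {"linear": [0, 0, 0.0025], "delta_rot": [0, 0, 0], "fingers": 255}, {"linear": [0, 0, 0.0025], "delta_rot": [0, 0, 0], "fingers": 255}])

```text
time: 13.5
tool_pos: [0.6319, -0.0055, 0.147]
tool_rot: [0.0, 1.0, 0.0, 0.001]
contact_force: [-3.2, 0.2, 10.3]
gripper_width: 0.002
```

Run:
```python
from h import *
s=state();print(s['time'],s['tool_pos'],s['contact_force'])
grab("side","s9",(265,195,425,315),5)
```

```text
13.5 [ 0.63188488 -0.00545888  0.14701363] [-3.22339495  0.21437116 10.28148823]
```

View pics/s9.png

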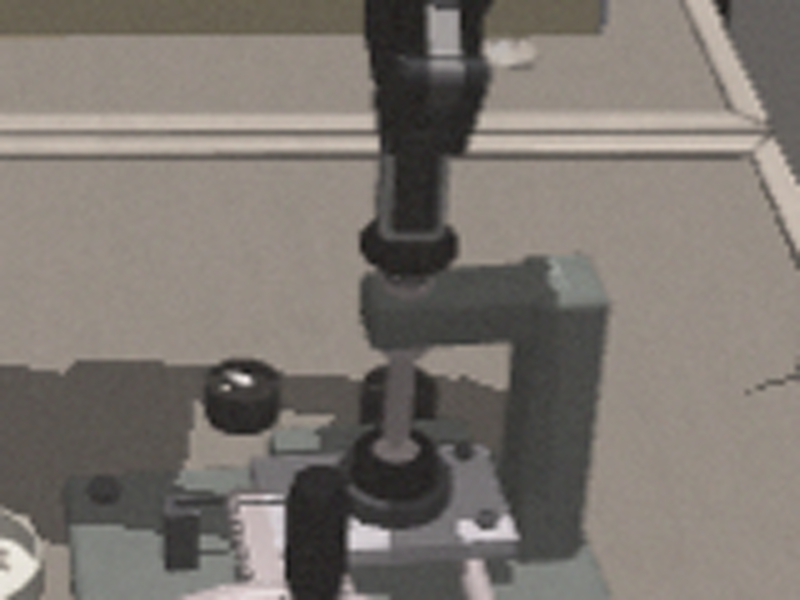

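Request:
apply_moves(commands=[{"linear": [0, 0, 0.001], "delta_rot": [0, 0, 0], "fingers": 255}, {"linear": [0, 0, 0.0015], "delta_rot": [0, 0, 0], "fingers": 255}, {"linear": [0, 0, 0.0015], "delta_rot": [0, 0, 0], "fingers": 255}, {"linear": [0, 0, 0.0015], "delta_rot": [0, 0, 0], "fingers": 255}, {"linear": [0, 0, 0.0015], "delta_rot": [0, 0, 0], "fingers": 255}, {"linear": [0, 0, 0.0015], "delta_rot": [0, 0, 0], "fingers": 255}, {"linear": [0, 0, 0.0015], "delta_rot": [0, 0, 0], "fingers": 255}, {"linear": [0, 0, 0.0015], "delta_rot": [0, 0, 0], "fingers": 255}])

```text
time: 14.35
tool_pos: [0.632, -0.0054, 0.147]
tool_rot: [0.0, 1.0, 0.0, 0.001]
contact_force: [-6.3, 0.7, 15.7]
gripper_width: -0.0
```

Request:
apply_moves(commands=[{"linear": [0, 0, -0.004], "delta_rot": [0, 0, 0], "fingers": 255}, {"linear": [0, 0, -0.008], "delta_rot": [0, 0, 0], "fingers": 255}, {"linear": [0, 0, -0.013], "delta_rot": [0, 0, 0], "fingers": 255}, {"linear": [0, 0, -0.018], "delta_rot": [0, 0, 0], "fingers": 255}, {"linear": [0, 0, -0.025], "delta_rot": [0, 0, 0], "fingers": 255}, {"linear": [0, 0, -0.04], "delta_rot": [0, 0, 0], "fingers": 255}, {"linear": [0, 0, -0.06], "delta_rot": [0, 0, 0], "fingers": 255}, {"linear": [0, 0, -0.08], "delta_rot": [0, 0, 0], "fingers": 255}])

```text
time: 15.15
tool_pos: [0.6308, -0.0053, 0.2237]
tool_rot: [-0.0, 1.0, 0.0, -0.001]
contact_force: [0.6, 0.1, -0.4]
gripper_width: 0.0
```

Request:
apply_moves(commands=[{"linear": [-0.02, 0.03, 0], "delta_rot": [0, 0, 0], "fingers": 255}, {"linear": [-0.045, 0.065, 0], "delta_rot": [0, 0, 0], "fingers": 255}, {"linear": [-0.07, 0.1, 0], "delta_rot": [0, 0, 0], "fingers": 255}, {"linear": [-0.095, 0.14, 0], "delta_rot": [0, 0, 0], "fingers": 255}, {"linear": [-0.12, 0.18, 0], "delta_rot": [0, 0, 0], "fingers": 255}, {"linear": [-0.145, 0.215, 0], "delta_rot": [0, 0, 0], "fingers": 255}, {"linear": [-0.16, 0.24, 0], "delta_rot": [0, 0, 0], "fingers": 255}, {"linear": [-0.16, 0.24, 0], "delta_rot": [0, 0, 0], "fingers": 255}])

```text
time: 15.95
tool_pos: [0.4696, -0.2479, 0.2237]
tool_rot: [0.0, 1.0, -0.002, -0.0]
contact_force: [0.8, 0.2, 0.2]
gripper_width: 0.003
```

Request:
apply_moves(commands=[{"linear": [0, 0, 0], "delta_rot": [0, 0, 0], "fingers": 255}, {"linear": [0, 0, 0], "delta_rot": [0, 0, 0], "fingers": 255}, {"linear": [0, 0, 0], "delta_rot": [0, 0, 0], "fingers": 255}, {"linear": [0, 0, 0], "delta_rot": [0, 0, 0], "fingers": 255}, {"linear": [0, 0, 0], "delta_rot": [0, 0, 0], "fingers": 255}, {"linear": [0, 0, 0], "delta_rot": [0, 0, 0], "fingers": 255}, {"linear": [0, 0, 0], "delta_rot": [0, 0, 0], "fingers": 255}, {"linear": [0, 0, 0], "delta_rot": [0, 0, 0], "fingers": 255}])

```text
time: 16.75
tool_pos: [0.4714, -0.2454, 0.2233]
tool_rot: [-0.0, 1.0, 0.0, -0.0]
contact_force: [0.5, 0.6, -0.3]
gripper_width: 0.002
```

Run:
```python
from h import *
s=state();print(s['time'],s['tool_pos'],s['contact_force'])
grab("side","s10",(265,225,425,345),5);grab("top","t10",(325,150,520,290),4)
```

```text
16.75 [ 0.47135006 -0.24537922  0.2232757 ] [ 0.48025627  0.56608865 -0.31801383]
```

View pics/s10.png

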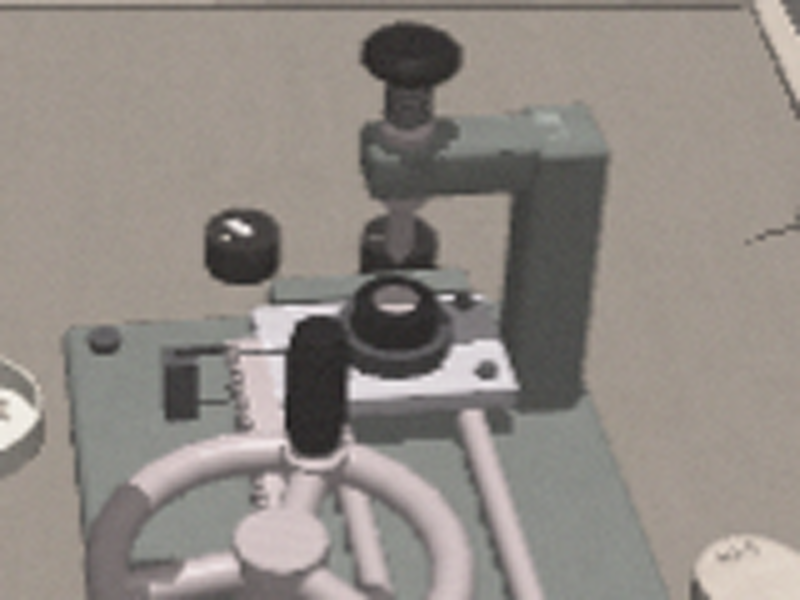

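View pics/t10.png

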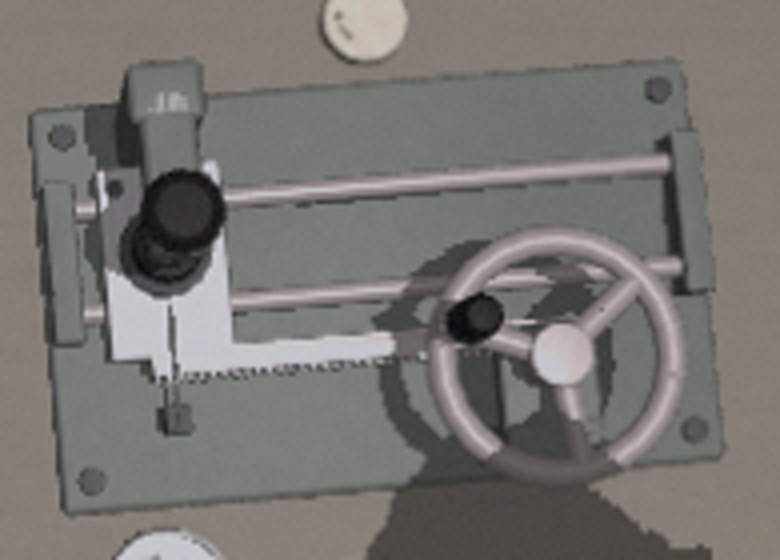

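The punch head is back up (side crop ~(411,48), same as before the press). The line still meets the pointer (top crop ~(172,385)), and the loose parts in view have not moved. Handing in.

```bash
python3 -c "
from plant import job_done
print(job_done())"
```

```text
the job is handed in; nothing more can be done
None
```

I cranked the handwheel about 487° by its handle, pressed the punch to its stop, let it spring back, moved the arm clear and handed the job in at about 17 s.

- **Centring:** The line on the carriage met the pointer to within about 0.5 mm. The side view put the specimen at stand y of about 75 mm, within 1 mm of the punch axis.
- **Disagreement:** The crank handle angle I measured was 64–66°. The travel limits suggest about 80°, which would put the carriage about 2 mm short. I trusted the pointer and the views of the specimen. Either reading is inside the 3 mm tolerance.
- **Punch:** The tool stopped at z = 0.147 m, which is 15 mm of travel. The force rose to about 16 N with no further motion, so it was on its stop.
- **After retreating:** The punch head is back where it was before the press, the carriage and wheel have not moved, and the arm touches nothing. Judged by eye, the loose parts inside the final cropped pictures look unmoved. I did not re-measure the positions of the dish, pucks or block at the end.

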